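# Pack out a sample box on the shaker tray

## Task

The blue sample box has play on the tray of the bench shaker: stand grey flat spacers from the wooden rack upright in the gap between the box and the blue sliding stop, one after another and right down on the tray, until the space left is so narrow that the orange wedge jams before it reaches the tray. Then push the wedge down into that space, sloping side against the stop, until box, spacers and wedge are tight against each other, and finish while still gripping the wedge and pressing it down. Leave spacers you do not need out of the tray, do not lift the box or shift the sliding stop, and knock nothing over.

Things in the scene. Friction and masses are not known exactly. Their poses are not given: they have to be found in the camera images.
- sample_box: loose blue sample box, 68 x 68 mm, 50 mm high, 250 g, on the shaker tray close to the fixed stop (0 to 2 mm from it); origin at the centre of its underside
- box_stop (a point): point on the fixed shaker, at tray level on the inner face of the dark fixed stop (34 mm high) where the box belongs, mid-width. Axes of the shaker: z up, +y from the gap to this stop, x across. The box, home, covers y = 0 to -68 mm; then comes the gap. Tray 200 mm (y) x 130 mm (x), 45 mm above the bench; rails 6 mm high guide the box with 2 mm play a side
- stop: blue sliding stop on the shaker; origin at tray level on the lower edge of its face, mid-width; axes as box_stop. The face, 60 mm wide, 50 mm high, leans away from the box, 0.4 mm towards -y per mm of height. Gap at tray level = distance box_stop to this point less 68 mm (18 to 34 mm, varies). The stop is clamped: it yields only above 100 N
- rack: fixed wooden rack 60 x 126 mm, 30 mm high, with four slots 22 mm deep (slot floor 8 mm above the bench) in a row along its y; three hold the spacers, the slot at its -y end the wedge; 0.5 mm play round the spacers. Origin at the centre of its underside
- spacer_1: loose grey flat spacer (one of three alike), 12 mm thick along its y, 40 mm wide along its x (4 edges chamfered), 85 mm tall, 45 g, standing in the rack; origin at the centre of its underside. Grip it across its 40 mm width near the top
- spacer_2: loose grey flat spacer (one of three alike), 12 mm thick along its y, 40 mm wide along its x (4 edges chamfered), 85 mm tall, 45 g, standing in the rack; origin at the centre of its underside. Grip it across its 40 mm width near the top
- spacer_3: loose grey flat spacer (one of three alike), 12 mm thick along its y, 40 mm wide along its x (4 edges chamfered), 85 mm tall, 45 g, standing in the rack; origin at the centre of its underside. Grip it across its 40 mm width near the top
- wedge: loose orange wedge, 85 mm tall, 40 mm wide (x), 70 g, toe down. Origin under the middle of its toe. Flat face at y = +8 mm (towards the spacers); sloping face, to -y (towards the stop), runs from y = -8 mm at the toe to -28 at 50 mm height. Grip block above, y = -14.5 to +5.5 mm: grip its 40 mm width. If r of the gap is left at tray level, the toe jams 2.5 x (16 mm - r) above the tray
- tube_blue: loose bystander: screw tube with blue cap, 34 mm across, 117 mm tall, upright; origin at the centre of its underside
- tube_red: loose bystander: screw tube with red cap, 34 mm across, 113 mm tall, upright; origin at the centre of its underside
- amber_bottle: loose bystander: orange-brown bottle with red cap, 36 mm across, 75 mm tall, upright; origin at the centre of its underside

How it is judged:
On the way:
1. a flat spacer stands upright in the gap, down on the tray (((x of spacer_1 in the frame of stop between -0.015 and 0.015 m and y of spacer_1 in the frame of stop between 0 and 0.045 m and z of spacer_1 in the frame of stop between -0.004 and 0.005 m and angle between spacer_1's own z axis and vertical below 0.1 rad) or (x of spacer_2 in the frame of stop between -0.015 and 0.015 m and y of spacer_2 in the frame of stop between 0 and 0.045 m and z of spacer_2 in the frame of stop between -0.004 and 0.005 m and angle between spacer_2's own z axis and vertical below 0.1 rad) or (x of spacer_3 in the frame of stop between -0.015 and 0.015 m and y of spacer_3 in the frame of stop between 0 and 0.045 m and z of spacer_3 in the frame of stop between -0.004 and 0.005 m and angle between spacer_3's own z axis and vertical below 0.1 rad))), for 0.2 s.
At the end, for the whole second after the job is handed in: Wedge upright in the gap (0.1 rad), toe 0-42 mm above the tray, within 15 mm of the middle, at rest, over 3 N on the stop and on a spacer, held by the fingers (over 2 N); box within 3 mm of the fixed stop; each spacer upright in the gap within 5 mm of the tray, or over 100 mm from the stop (contact force between wedge and stop above 3 N and (contact force between wedge and spacer_1 above 3 N or contact force between wedge and spacer_2 above 3 N or contact force between wedge and spacer_3 above 3 N) and contact force between the fingers and wedge above 2 N and x of wedge in the frame of stop between -0.015 and 0.015 m and y of wedge in the frame of stop between -0.025 and 0.03 m and z of wedge in the frame of stop between 0 and 0.042 m and angle between wedge's own z axis and vertical below 0.1 rad and linear speed of wedge below 0.02 m/s and y of sample_box in the frame of box_stop between -0.038 and -0.031 m and x of sample_box in the frame of box_stop between -0.006 and 0.006 m and angle between sample_box's own z axis and vertical below 0.06 rad and ((x of spacer_1 in the frame of stop between -0.015 and 0.015 m and y of spacer_1 in the frame of stop between 0 and 0.045 m and z of spacer_1 in the frame of stop between -0.004 and 0.005 m and angle between spacer_1's own z axis and vertical below 0.1 rad) or horizontal distance between spacer_1 and stop above 0.1 m) and ((x of spacer_2 in the frame of stop between -0.015 and 0.015 m and y of spacer_2 in the frame of stop between 0 and 0.045 m and z of spacer_2 in the frame of stop between -0.004 and 0.005 m and angle between spacer_2's own z axis and vertical below 0.1 rad) or horizontal distance between spacer_2 and stop above 0.1 m) and ((x of spacer_3 in the frame of stop between -0.015 and 0.015 m and y of spacer_3 in the frame of stop between 0 and 0.045 m and z of spacer_3 in the frame of stop between -0.004 and 0.005 m and angle between spacer_3's own z axis and vertical below 0.1 rad) or horizontal distance between spacer_3 and stop above 0.1 m)); the arm keeps its last pose, push and grip.
It fails at once if the sliding stop is shifted by more than 4 mm (distance of stop from where it was at the start of the episode above 0.004 m).
It fails at once if the sample box is lifted or tipped (z of sample_box in the frame of box_stop above 0.015 m or angle between sample_box's own z axis and vertical above 0.3 rad).
It fails at once if a tube or the bottle is knocked over (angle between any of tube_blue, tube_red, amber_bottle's own z axis and vertical above 0.6 rad).
It also fails if it takes over 72 s, if anything falls off the work surface, if the arm or the gripper's body presses on something with over 40 N, if the wrist force passes 120 N, or if a joint passes its speed limit or range.

## Robot

A 6-joint arm with a two-finger parallel gripper is mounted at the origin on a cart in front of the work surface, level with it; the furniture and walls round the work are solid. World frame = base frame: x ahead of the robot, y to its left, z up, the work surface at z = 0. Lengths are in m, angles in rad, forces in N, time in s.
With the tool pointing down it reaches from about 0.3 to 0.775 m from the base axis. Payload 14.6 kg.
Tool frame: the origin (TCP) lies on the centre line of the jaws, within the pads' length; the fingertips stand ctrl.tcp_to_tips ahead of it and the grasp point (between the pads) lies 2 mm behind it (ctrl.tcp_to_tips is the distance from the TCP to the fingertips, in m); z points along the fingers, y is the line along which they close (so a half turn about z gives the same grasp; the last joint's range is limited). The gripper opens to 94 mm and grips with 3 to 60 N. Pads are 16 mm wide; open, the fingers measure 119 mm over their backs; the gripper's body (75 mm by 177 mm) begins 78 mm behind the grasp point.
Start: joints at [1.124, 0.3, 1.521, -0, 1.321, -0.067], TCP at [0.204, 0.511, 0.222] pointing down, gripper open.
Joint ranges: [-3.03, 3.03], [-0.79, 2.21], [0.23, 2.52], [-1.04, 4.18], [0, 3.07], [-2.55, 2.55]. Speed limits (rad/s): [2.22, 2.22, 2.57, 3.14, 3.14, 3.14].

## Interface

Orientations are given as [roll, pitch, yaw] about the fixed x, y, z axes, in that order (R = Rz(yaw) Ry(pitch) Rx(roll)).
In Python, from station import telemetry, viewer, hand_in, ctrl gives the robot as it stands.
- The arm moves only by the tool step_arm, never from a script. Its argument "plan" is a list of rows, each an object of numbers: "dx", "dy", "dz": the shift along the tool's x, y, z scaled (see below); "rx", "ry", "rz": the turn, a rotation vector about the tool's x, y, z scaled (see below); "claw": the closure, from 0 (fully open) to 1 (shut). In form: [{"dx": .., "dy": .., "dz": .., "rx": .., "ry": .., "rz": .., "claw": ..}, ...]. A call has 1 to 10 rows; each row shifts and turns the commanded pose from where the row before left it, along the tool's axes as they then stand; what a row does not reach is not made up. The controller multiplies each number of a shift by 0.1 m and each number of a turn by 90 degrees. A row lasts 1/10 s, in which the tool goes at most 50 mm and 8.59 degrees, less where a joint would pass 70% of its speed; a pose out of reach is approached as far as the arm can. A call with a number of a shift or a turn outside -1 to 1 is refused whole. A call with a gripper value outside its range is refused whole. The fingers move at their own pace and stop on an object; "grip_force" is the grip in N (left out, the last holds). Time passes only in rows, so rows that do not move let the fingers close. It gives the time, the measured TCP pose, the force, the opening and the grip force at its end, in the units of the state.
- telemetry.get_obs(): the state, without advancing time (a new reading comes with each control period).
- viewer.camera(name): name is "scene" or "top" or "wrist"; returns a dict with "img" (400x640x3 uint8, red, green, blue), "z_map" (400x640 float32, m along the optical axis (not along the pixel's ray), 0 where there is no reading), "fx", "fy", "cx", "cy" (pixels), "dist" ([k1, k2, p1, p2, k3] as OpenCV has them; the pictures are not rectified), "R" (3x3) and "t" (3): a world point X has camera coordinates R X + t; the wrist camera has in their place "tool_from_camera" (4x4, takes a point from camera to tool coordinates, whose origin is the TCP and whose axes are the flange's). Camera axes: x right, y down, z forward; pixel columns grow to the right and rows downward; lengths in m; the calibration is good to about 2 mm. A picture is of the moment at which its call begins: read the wrist's pose just before it.
- hand_in(): hands the job in; it is judged then, once.
Trained networks look in a picture, given as the dict that the camera call returned (one of the last four; its "shot" number tells which), for a name from the list of things; names that differ only in an ending like _2 or _b are one class to them, and where a whole thing is asked for, a point or a joint stands for the part that bears it (a point fixed in the world has none). Each returns a list of dicts, best first, with "score" (0 to 1); they miss things now and then, are a little off and sometimes report something else, mostly with a low value. They report only what shows in the picture. A call takes as long as a camera call.
- viewer.recognise(target, picture): "rect" ([left, top, right, bottom] in pixels, round what is visible of it).
The state is a dict: "time_s": time; "qpos": joint angles; "joint_vel": joint speeds; "tau": joint torques, N m; "ee_pos": TCP position; "eef_rot": TCP orientation; "force": force on the tool from outside, world axes, zero at the start; "moment": the same for the moment, N m; "grip_width": finger opening in m; "grip_force": force on a finger pad.
Only numpy, scipy, OpenCV 4.12 (cv2) and the standard library are available. Lean on these libraries where they do the work, as an engineer would, in place of code of your own. Each camera call takes 0.05 s, during which the arm holds its last target. There are 200 camera calls.

## Working session

There is one attempt and no reset: what is moved stays moved. The work goes in short steps, Python scripts to look and compute and a tool call to move; the robot and the scene stay as the last step left them, time stands still between calls to the robot, and variables do not carry over. Pictures are saved under pics/ and viewed, at most 10 in all, crops included, and the job is handed in when it is done.

Besides the shell and the picture viewer there is one more tool, called after ">>>" as name(argument=value, ...), one argument or row to a line, values as JSON. step_arm: Moves the arm, as the interface text tells. Shifts and turns lie within -1 to 1; 1 stands for 0.1 m of shift or 90 degrees of turn. Its arguments: {"type":"object","properties":{"plan":{"type":"array"},"grip_force":{"type":"number"}},"required":["plan"]}

```bash
mkdir -p pics; ls; python3 - <<'E'
from station import telemetry, viewer, ctrl
import cv2,numpy as np
print(telemetry.get_obs(), ctrl.tcp_to_tips)
ims=[]
for n in ["scene","top"]:
    p=viewer.camera(n); print(n,p['shot'],p['fx'],p['dist'],p['R'],p['t'])
    for t in ["sample_box","stop","rack","spacer_1","wedge","tube_blue","tube_red","amber_bottle"]:
        print(t,[(np.round(d['rect']).astype(int).tolist(),round(d['score'],2)) for d in viewer.recognise(t,p)][:4])
    cv2.imwrite(f"pics/{n}0.png",p['img'][:,:,::-1]); np.savez(f"{n}0.npz",**{k:v for k,v in p.items() if k!='shot'})
E
```

```text
pics
{'time_s': 0.0, 'qpos': array([ 1.12437769e+00,  3.00451976e-01,  1.52157692e+00, -9.31687095e-06,
        1.32068703e+00, -6.66182873e-02]), 'joint_vel': array([-0.0003253 ,  0.00104991,  0.00090008,  0.00028129, -0.00096078,
       -0.00045233]), 'tau': array([-3.03644221e-03, -5.31812239e+01, -3.52721035e+01,  7.08875502e-02,
        2.44569022e-02, -7.80450205e-05]), 'ee_pos': array([0.20381519, 0.51058481, 0.22189857]), 'eef_rot': array([-3.14047127e+00, -6.57707642e-05,  2.76179457e+00]), 'force': array([-0.66138362, -0.5393868 ,  0.13173001]), 'moment': array([ 0.00362583, -0.06612176, -0.0095096 ]), 'grip_force': 0.0, 'grip_width': 0.09384627084319716} 0.017
scene 1 448.0775608250321 [-0.06886943  0.          0.          0.          0.        ] [[ 0.85160881 -0.52407928  0.01016542]
 [-0.27965749 -0.4706643  -0.83681946]
 [ 0.44334424  0.70979999 -0.54738456]] [-0.46284243  0.28934545  0.74388938]
sample_box [([250, 168, 284, 201], 0.93)]
stop [([264, 189, 299, 219], 0.6)]
rack [([315, 264, 365, 318], 0.59), ([326, 245, 349, 278], 0.22)]
spacer_1 [([320, 242, 340, 272], 
[... 227 characters left out ...]
 [([302, 152, 314, 179], 0.76)]
top 2 392.4213078713392 [0.00687995 0.         0.         0.         0.        ] [[ 0.12843376 -0.9917173  -0.00125455]
 [-0.96903379 -0.12522688 -0.21281859]
 [ 0.21089877  0.0285488  -0.97709092]] [0.04606306 0.6019245  0.80827161]
sample_box [([234, 197, 274, 238], 0.92)]
stop [([276, 210, 308, 252], 0.65)]
rack [([374, 228, 435, 266], 0.8), ([419, 235, 440, 259], 0.33)]
spacer_1 [([389, 229, 408, 254], 0.76), ([405, 234, 420, 255], 0.71), ([380, 229, 394, 250], 0.66)]
wedge [([233, 196, 271, 240], 0.62), ([420, 234, 440, 259], 0.58)]
tube_blue [([342, 147, 361, 177], 0.83)]
tube_red [([397, 147, 420, 176], 0.79)]
amber_bottle [([219, 142, 238, 161], 0.66)]
```

```bash
cat > h.py <<'E'
import numpy as np,cv2
from station import telemetry, viewer
from scipy.spatial.transform import Rotation as Ro
def cloud(p,T=None):
    "world points per pixel (h,w,3), nan where no depth; T world_from_tool for wrist"
    h,w=p['z_map'].shape
    K=np.array([[p['fx'],0,p['cx']],[0,p['fy'],p['cy']],[0,0,1.]])
    u,v=np.meshgrid(np.arange(w),np.arange(h))
    q=cv2.undistortPoints(np.stack([u,v],-1).reshape(-1,1,2).astype(float),K,np.array(p['dist'],float)).reshape(h,w,2)
    z=np.where(p['z_map']>0,p['z_map'],np.nan)
    c=np.dstack([q*z[...,None],z])
    if T is None: return (c-p['t'])@p['R']
    M=T@p['tool_from_camera']; return c@M[:3,:3].T+M[:3,3]
def toolT():
    o=telemetry.get_obs(); T=np.eye(4); T[:3,:3]=Ro.from_euler('xyz',o['eef_rot']).as_matrix(); T[:3,3]=o['ee_pos']; return T
E
python3 - <<'E'
import numpy as np,cv2
from h import *
a=cv2.imread('pics/scene0.png')[130:340,220:440]; b=cv2.imread('pics/top0.png')[130:290,200:460]
cv2.imwrite('pics/both.png',np.vstack([cv2.resize(cv2.copyMakeBorder(a,0,0,0,40),None,fx=1.6,fy=1.6),cv2.resize(b,None,fx=1.6,fy=1.6)]))
for n in ['top','scene']:
    p=dict(np.load(n+'0.npz')); c=cloud(p)
    R={'top':{'box':[234,197,274,238],'stop':[276,210,308,252],'rack':[374,228,440,266],'tb':[342,147,361,177],'tr':[397,147,420,176],'am':[219,142,238,161]},
    'scene':{'box':[250,168,284,201],'stop':[264,189,299,219],'rack':[315,240,365,318],'tb':[360,182,376,227],'tr':[402,210,416,249],'am':[302,152,314,179]}}[n]
    for k,(l,t,r,bt) in R.items():
        q=c[t:bt,l:r].reshape(-1,3); q=q[~np.isnan(q[:,0])]; zt=np.percentile(q[:,2],97)
        s=q[q[:,2]>zt-.012]; m=cv2.minAreaRect(s[:,:2].astype(np.float32)*1000)
        print(n,k,'ztop',zt.round(3),'med',np.median(s,0).round(3),'rect',m,len(s))
E
```

```text
Traceback (most recent call last):
cv2.error: OpenCV(4.12.0) :-1: error: (-5:Bad argument) in function 'copyMakeBorder'
> Overload resolution failed:
>  - copyMakeBorder() missing required argument 'borderType' (pos 6)
>  - copyMakeBorder() missing required argument 'borderType' (pos 6)
```

```bash
python3 - <<'E'
import numpy as np,cv2
from h import *
a=cv2.imread('pics/scene0.png')[130:340,220:440]; b=cv2.imread('pics/top0.png')[130:290,200:460]
cv2.imwrite('pics/both.png',np.vstack([cv2.resize(cv2.copyMakeBorder(a,0,0,0,40,0),None,fx=1.6,fy=1.6),cv2.resize(b,None,fx=1.6,fy=1.6)]))
for n in ['top','scene']:
    p=dict(np.load(n+'0.npz')); c=cloud(p)
    R={'top':{'box':[234,197,274,238],'stop':[276,210,308,252],'rack':[374,228,440,266],'tb':[342,147,361,177],'tr':[397,147,420,176],'am':[219,142,238,161]},
    'scene':{'box':[250,168,284,201],'stop':[264,189,299,219],'rack':[315,240,365,318],'tb':[360,182,376,227],'tr':[402,210,416,249],'am':[302,152,314,179]}}[n]
    for k,(l,t,r,bt) in R.items():
        q=c[t:bt,l:r].reshape(-1,3); q=q[~np.isnan(q[:,0])]; zt=np.percentile(q[:,2],97)
        s=q[q[:,2]>zt-.012]; m=cv2.minAreaRect(s[:,:2].astype(np.float32)*1000)
        print(n,k,'ztop',zt.round(3),'med',np.median(s,0).round(3),'rect',np.round(np.hstack(m)),len(s))
E
```

```text
top box ztop 0.097 med [0.529 0.244 0.095] rect [530. 245.  68.  68.  82.] 1003
top stop ztop 0.094 med [0.519 0.162 0.092] rect [519. 163.  59.  27.  10.] 173
top rack ztop 0.094 med [ 0.523 -0.099  0.093] rect [523. -98. 102.  40.  88.] 586
top tb ztop 0.119 med [0.689 0.052 0.117] rect [689.  52.  32.  32.   6.] 206
top tr ztop 0.115 med [ 0.708 -0.081  0.113] rect [709. -80.  34.  30.   7.] 201
top am ztop 0.073 med [0.692 0.336 0.071] rect [692. 337.  16.  20.  16.] 65
scene box ztop 0.097 med [0.521 0.226 0.094] rect [525. 214. 126.  69.  83.] 563
scene stop ztop 0.093 med [0.518 0.158 0.091] rect [518. 159.  15.  60.  78.] 150
scene rack ztop 0.093 med [ 0.521 -0.104  0.092] rect [ 523. -100.  104.   42.   88.] 712
scene tb ztop 0.118 med [0.687 0.045 0.116] rect [688.  49.  33.  32.  55.] 147
scene tr ztop 0.136 med [ 0.615 -0.188  0.137] rect [ 653. -152.  121.   12.   42.] 24
scene am ztop 0.071 med [0.691 0.329 0.069] rect [692. 332.  14.  17.  60.] 38
```

View pics/both.png

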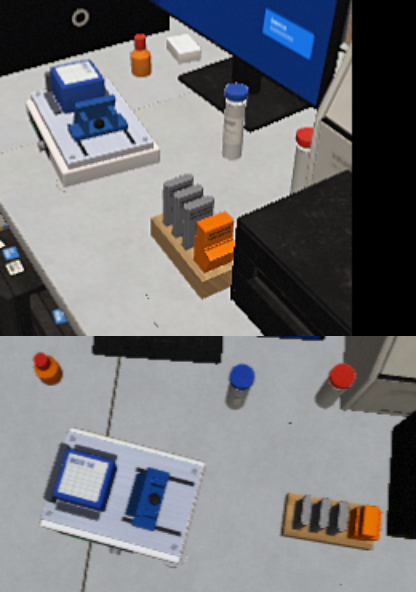

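The picture shows the shaker (box at left, stop at right with the gap between), and the rack with three grey spacers plus the orange wedge at its right end. A black box stands beyond the wedge. I'll go over the gap for a close wrist look.

>>> step_arm(
  plan=[
    {"dx": -0.41, "dy": -0.18, "dz": -0.05},
    {"dx": -0.41, "dy": -0.18, "dz": -0.05},
    {"dx": -0.41, "dy": -0.18, "dz": -0.05},
    {"dx": -0.41, "dy": -0.18, "dz": -0.05},
    {"dx": -0.41, "dy": -0.18, "dz": -0.05},
    {"dx": -0.41, "dy": -0.18, "dz": -0.05},
    {"dx": -0.41, "dy": -0.18, "dz": -0.05},
    {"dx": -0.41, "dy": -0.18, "dz": -0.05},
    {"dx": -0.41, "dy": -0.18},
    {"dx": -0.41, "dy": -0.18},
  ],
)

```text
$.plan[0]: bad value
```

>>> step_arm(
  plan=[
    {"rz": 0.0845},
    {"rz": 0.0845},
    {"rz": 0.0845},
    {"rz": 0.0845},
    {"rz": 0.0845},
    {"rz": 0.0845},
    {"rz": 0.0845},
    {"rz": 0.0845},
    {"rz": 0.0845},
    {"rz": 0.0845},
  ],
)

```text
$.plan[0]: bad value
```

```bash
python3 - <<'E'
import numpy as np,cv2
from h import *
T=toolT(); p=viewer.camera('wrist'); print(telemetry.get_obs()['qpos'].round(2),T.round(3),p['tool_from_camera'].round(3),p['fx'])
cv2.imwrite('pics/w1.png',p['img'][:,:,::-1]); np.savez('w1.npz',T=T,**p)
for t in ["sample_box","stop"]: print(viewer.recognise(t,p)[:2])
c=cloud(p,T); print(np.isnan(c).mean(), np.nanmin(p['z_map'][p['z_map']>0]))
q=dict(np.load('top0.npz')); ct=cloud(q)
m=(ct[...,1]<-.165)&(ct[...,0]>.4)&(ct[...,0]<.65)&(ct[...,2]>.05); s=ct[m]; print('black',s.shape,s.min(0),s.max(0)) if len(s) else print('none')
E
```

```text
[ 1.12  0.3   1.52 -0.    1.32 -0.07] [[-0.929  0.371  0.     0.204]
 [ 0.371  0.929  0.     0.511]
 [ 0.     0.    -1.     0.222]
 [ 0.     0.     0.     1.   ]] [[ 0.    -0.969 -0.248  0.072]
 [ 1.     0.     0.001  0.   ]
 [-0.001 -0.248  0.969 -0.162]
 [ 0.     0.     0.     1.   ]] 352.72562444930077
[]
[]
0.003984375 0.056644734
black (13609, 3) [ 0.51334258 -0.5932076   0.05000407] [ 0.64999713 -0.18453512  0.14325805]
```

View pics/w1.png

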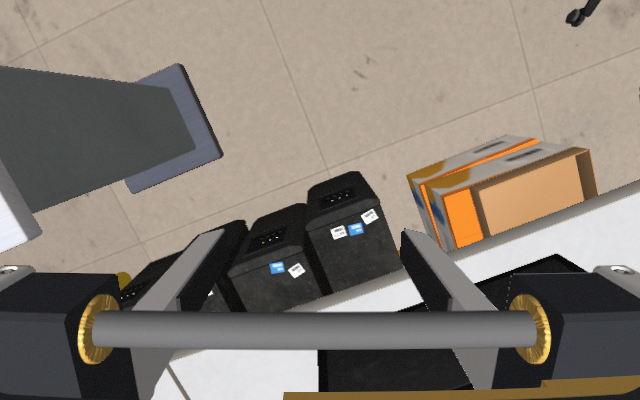

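The picture shows only floor and cart (the arm hasn't moved; rows need all keys).

>>> step_arm(
  plan=[
    {"dx": -0.4, "dy": -0.21, "dz": -0.05, "rx": 0, "ry": 0, "rz": 0, "claw": 0},
    {"dx": -0.4, "dy": -0.21, "dz": -0.05, "rx": 0, "ry": 0, "rz": 0, "claw": 0},
    {"dx": -0.4, "dy": -0.21, "dz": -0.05, "rx": 0, "ry": 0, "rz": 0, "claw": 0},
    {"dx": -0.4, "dy": -0.21, "dz": -0.05, "rx": 0, "ry": 0, "rz": 0, "claw": 0},
    {"dx": -0.4, "dy": -0.21, "dz": -0.05, "rx": 0, "ry": 0, "rz": 0, "claw": 0},
    {"dx": -0.4, "dy": -0.21, "dz": -0.05, "rx": 0, "ry": 0, "rz": 0, "claw": 0},
    {"dx": -0.4, "dy": -0.21, "dz": -0.05, "rx": 0, "ry": 0, "rz": 0, "claw": 0},
    {"dx": -0.4, "dy": -0.21, "dz": -0.05, "rx": 0, "ry": 0, "rz": 0, "claw": 0},
    {"dx": -0.4, "dy": -0.21, "dz": 0, "rx": 0, "ry": 0, "rz": 0, "claw": 0},
    {"dx": -0.4, "dy": -0.21, "dz": 0, "rx": 0, "ry": 0, "rz": 0, "claw": 0},
  ],
)

```text
time_s: 2.05
ee_pos: [0.4986, 0.1658, 0.2628]
eef_rot: [3.141, 0.001, 2.762]
force: [0.1, 0.0, 0.3]
grip_width: 0.0939
grip_force: 0.0
```

>>> step_arm(
  plan=[
    {"dx": 0, "dy": 0, "dz": 0, "rx": 0, "ry": 0, "rz": 0.0845, "claw": 0},
    {"dx": 0, "dy": 0, "dz": 0, "rx": 0, "ry": 0, "rz": 0.0845, "claw": 0},
    {"dx": 0, "dy": 0, "dz": 0, "rx": 0, "ry": 0, "rz": 0.0845, "claw": 0},
    {"dx": 0, "dy": 0, "dz": 0, "rx": 0, "ry": 0, "rz": 0.0845, "claw": 0},
    {"dx": 0, "dy": 0, "dz": 0, "rx": 0, "ry": 0, "rz": 0.0845, "claw": 0},
    {"dx": 0, "dy": 0, "dz": 0, "rx": 0, "ry": 0, "rz": 0.0845, "claw": 0},
    {"dx": 0, "dy": 0, "dz": 0, "rx": 0, "ry": 0, "rz": 0.0845, "claw": 0},
    {"dx": 0, "dy": 0, "dz": 0, "rx": 0, "ry": 0, "rz": 0.0845, "claw": 0},
    {"dx": 0, "dy": 0, "dz": 0, "rx": 0, "ry": 0, "rz": 0.0845, "claw": 0},
    {"dx": 0, "dy": 0, "dz": 0, "rx": 0, "ry": 0, "rz": 0, "claw": 0},
  ],
)

```text
time_s: 3.05
ee_pos: [0.4975, 0.1675, 0.2624]
eef_rot: [-3.142, 0.0, 1.565]
force: [0.7, 0.3, -0.4]
grip_width: 0.0943
grip_force: 0.0
```

```bash
python3 - <<'E'
import numpy as np,cv2
from h import *
T=toolT(); p=viewer.camera('wrist'); print(telemetry.get_obs()['time_s'],telemetry.get_obs()['qpos'].round(2),T.round(3))
cv2.imwrite('pics/w2.png',p['img'][:,:,::-1]); np.savez('w2.npz',T=T,**p)
for t in ["sample_box","stop"]: print(viewer.recognise(t,p)[:2])
E
```

```text
3.1 [0.25 0.22 1.53 0.   1.39 0.26] [[ 0.006  1.    -0.     0.498]
 [ 1.    -0.006 -0.     0.167]
 [-0.    -0.    -1.     0.262]
 [ 0.     0.     0.     1.   ]]
[{'rect': [309.4, 60.4, 395.4, 145.5], 'score': 0.77}]
[{'rect': [295.2, 160.2, 372.6, 213.0], 'score': 0.73}]
```

View pics/w2.png

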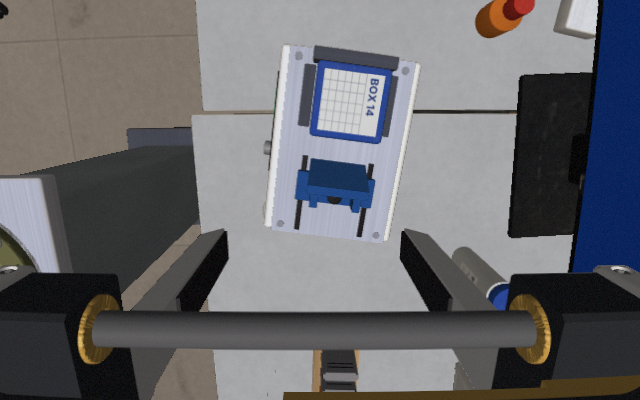

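The picture shows the box at (352,100), the fixed stop above it, and the stop's sloping face at about (338,175), so the gap is visible around row 150. I'll measure it and the rack.

```bash
python3 - <<'E'
import numpy as np,cv2
from h import *
def mar(s):
    (c,d,a)=cv2.minAreaRect(s[:,:2].astype(np.float32)*1000); return np.round([*c,*d,a],1)
for n in ['w2','top0']:
    p=dict(np.load(n+'.npz')); c=cloud(p,p.get('T')); rgb=p['img'].astype(int)
    X,Y,Z=c[...,0],c[...,1],c[...,2]
    reg=(X>.4)&(X<.66)&(Y>.05)&(Y<.36)
    tray=reg&(abs(Z-.045)<.004); 
    print(n,'trayZ',np.median(Z[tray]),'tray',mar(c[tray]))
    bt=reg&(Z>.088)&(Z<.104)&(Y>.2); print('boxtop',np.median(Z[bt]),mar(c[bt]),bt.sum())
    r=mar(c[bt]); a=np.deg2rad(r[4]); 
    th=a-np.pi/2 if r[4]>45 else a
    print('yaw',np.rad2deg(th))
    ex=np.array([np.cos(th),np.sin(th)]); ey=np.array([-ex[1],ex[0]]); bc=r[:2]/1000
    D=c[...,:2]-bc; sx=D@ex; sy=D@ey
    # fixed stop top
    fs=reg&(Z>.07)&(Z<.085)&(sy>.036)&(abs(sx)<.03); print('fixed stop inner y',np.percentile(sy[fs],[1,5,50]) if fs.any() else None, fs.sum())
    f=reg&(abs(sx)<.026)&(sy<-.04)&(sy>-.095)&(Z>.05)&(Z<.093)
    for lo in np.arange(.05,.097,.006):
        g=f&(Z>lo)&(Z<lo+.006)
        if g.sum(): print('  z',round(lo+.003,3),g.sum(),np.percentile(sy[g],[95,50]).round(4), 'y0 est',(np.percentile(sy[g]+.4*(Z[g]-.045),90)).round(4))
    st=reg&(sy<-.04)&(sy>-.12)&(Z>.085); print('stop top sx range',np.percentile(sx[st],[1,99]))
p=dict(np.load('top0.npz')); c=cloud(p); X,Y,Z=[c[...,i] for i in range(3)]
rt=(X>.45)&(X<.6)&(Y<-.02)&(Y>-.18)&(abs(Z-.03)<.005); print('rack',mar(c[rt]))
for y in np.arange(-.18,-.03,.005):
    g=(X>.48)&(X<.57)&(Y>y)&(Y<y+.005)&(Z>.05)
    if g.sum(): print(round(y+.0025,4),g.sum(),np.median(Z[g]).round(3),np.percentile(X[g],[2,98]).round(3))
E
```

```text
w2 trayZ 0.04453700556384771 tray [525.  195.9 199.7 130.9  82.4]
boxtop 0.09465695067119528 [530.8 245.3  68.1  68.8  82.4] 5647
yaw -7.599999999999998
fixed stop inner y [0.03608836 0.0364198  0.04142086] 810
  z 0.053 146 [-0.0631 -0.0643] y0 est -0.0605
  z 0.059 157 [-0.0653 -0.0666] y0 est -0.0604
  z 0.065 170 [-0.0678 -0.0691] y0 est -0.0605
  z 0.071 163 [-0.0702 -0.0715] y0 est -0.0604
  z 0.077 213 [-0.0726 -0.0741] y0 est -0.0606
  z 0.083 185 [-0.0749 -0.0762] y0 est -0.0606
  z 0.089 328 [-0.0775 -0.0795] y0 est -0.0607
  z 0.095 167 [-0.0797 -0.085 ] y0 est -0.0611
stop top sx range [-0.09593866  0.03819837]
top0 trayZ 0.04494851648472543 tray [524.3 196.3 200.  130.2  82.4]
boxtop 0.0949387397955768 [529.9 245.1  68.3  68.4  81.7] 1003
yaw -8.299999999999992
fixed stop inner y [0.03704072 0.03747592 0.04214024] 130
  z 0.053 62 [-0.063  -0.0879] y0 est -0.0603
  z 0.059 27 [-0.0653 -0.067 ] y0 est -0.0603
  z 0.065 31 [-0.0675 -0.0901] y0 est -0.0601
  z 0.071 23 [-0.0697 -0.071 ] y0 est -0.0601
  z 0.077 36 [-0.0719 -0.0743] y0 est -0.06
  z 0.083 28 [-0.0743 -0.0763] y0 est -0.0602
  z 0.089 51 [-0.0776 -0.0853] y0 est -0.0603
  z 0.095 28 [-0.0795 -0.0851] y0 est -0.0608
stop top sx range [-0.02784816  0.0302844 ]
rack [523.5 -99.9 128.1  60.5  87.9]
-0.1625 24 0.059 [0.503 0.539]
-0.1575 12 0.059 [0.502 0.537]
-0.1525 3 0.062 [0.502 0.503]
-0.1475 44 0.093 [0.502 0.54 ]
-0.1425 51 0.093 [0.502 0.542]
-0.1375 48 0.093 [0.502 0.541]
-0.1325 53 0.093 [0.502 0.541]
-0.1275 127 0.074 [0.502 0.541]
-0.1225 14 0.062 [0.504 0.53 ]
-0.1075 14 0.093 [0.512 0.539]
-0.1025 52 0.093 [0.503 0.543]
-0.0975 96 0.085 [0.504 0.543]
-0.0925 25 0.076 [0.507 0.527]
-0.0825 26 0.093 [0.508 0.539]
-0.0775 51 0.093 [0.504 0.544]
-0.0725 99 0.08 [0.505 0.541]
-0.0675 1 0.082 [0.508 0.508]
-0.0575 34 0.093 [0.507 0.543]
-0.0525 53 0.093 [0.505 0.543]
-0.0475 78 0.079 [0.506 0.541]
```

>>> step_arm(
  plan=[
    {"dx": -0.3, "dy": 0.03, "dz": 0, "rx": 0, "ry": 0, "rz": 0.02, "claw": 0},
    {"dx": -0.45, "dy": 0.03, "dz": 0, "rx": 0, "ry": 0, "rz": 0, "claw": 0},
    {"dx": -0.45, "dy": 0.03, "dz": 0, "rx": 0, "ry": 0, "rz": 0, "claw": 0},
    {"dx": -0.45, "dy": 0.03, "dz": 0, "rx": 0, "ry": 0, "rz": 0, "claw": 0},
    {"dx": -0.45, "dy": 0.03, "dz": 0, "rx": 0, "ry": 0, "rz": 0, "claw": 0},
    {"dx": -0.3, "dy": 0, "dz": 0, "rx": 0, "ry": 0, "rz": 0, "claw": 0},
    {"dx": 0, "dy": 0, "dz": 0, "rx": 0, "ry": 0, "rz": 0, "claw": 0},
    {"dx": 0, "dy": 0, "dz": 0, "rx": 0, "ry": 0, "rz": 0, "claw": 0},
  ],
)

```text
time_s: 4.0
ee_pos: [0.505, -0.073, 0.2624]
eef_rot: [-3.142, -0.0, 1.537]
force: [0.3, 0.0, -0.2]
grip_width: 0.0942
grip_force: 0.0
```

```bash
cat >> h.py <<'E'
def mar(s):
    (c,d,a)=cv2.minAreaRect(s[:,:2].astype(np.float32)*1000); return np.round([*c,*d,a],1)
def togo(P,yaw_deg):
    "remaining motion in tool axes: dx dy dz (x0.1 m), rz (x90deg); tool down"
    T=toolT(); d=(np.array(P)-T[:3,3])@T[:3,:3]; y=np.rad2deg(np.arctan2(T[1,0],T[0,0]))
    print('togo',np.round(d*10,3),'rz',round((y-yaw_deg)/90,4),'at',T[:3,3].round(4),'yaw',y.round(2))
E
python3 - <<'E'
import numpy as np,cv2
from h import *
T=toolT(); p=viewer.camera('wrist'); print(T[:3,3])
cv2.imwrite('pics/w3.png',p['img'][:,:,::-1]); np.savez('w3.npz',T=T,**p)
for t in ["spacer_1","wedge"]: print(t,[(np.round(d['rect']).tolist(),round(d['score'],2)) for d in viewer.recognise(t,p)][:4])
c=cloud(p,T); X,Y,Z=[c[...,i] for i in range(3)]
m=((Z>.088)&(Z<.098)&(X>.48)&(X<.57)&(Y>-.18)&(Y<-.02)).astype(np.uint8)
n,l,s,_=cv2.connectedComponentsWithStats(m)
for i in range(1,n):
    if s[i,4]>60: print(s[i],mar(c[l==i]),np.median(Z[l==i]))
rt=(X>.45)&(X<.6)&(Y<-.02)&(Y>-.18)&(abs(Z-.03)<.004); print('rack',mar(c[rt]))
E
```

```text
[ 0.5050324  -0.07304174  0.26241168]
spacer_1 [([315.0, 194.0, 355.0, 220.0], 0.95), ([313.0, 171.0, 357.0, 194.0], 0.73), ([313.0, 153.0, 357.0, 174.0], 0.69)]
wedge [([314.0, 222.0, 355.0, 261.0], 0.92)]
[314 158  43  14 516] [525.7 -53.3  12.1  40.1  87.8] 0.09243254946799084
[314 183  42  13 508] [524.7 -77.   11.6  39.7  88. ] 0.09238852966911726
[314 207  41  13 497] [ 523.7 -101.4   12.5   39.4   88.1] 0.09245252559402889
[314 238  40  20 785] [ 522.7 -138.    20.4   39.9   88.1] 0.09227934024701423
rack [524.2 -99.3 126.2  60.3  88.1]
```

View pics/w3.png

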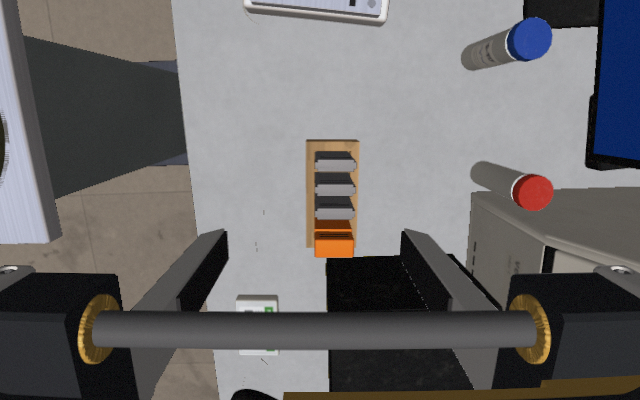

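The picture shows three spacers at rows 164, 189 and 213, columns 314-357, and the wedge at (334,246). This matches the cloud fit. I'll grasp the first spacer.

>>> step_arm(
  plan=[
    {"dx": 0.174, "dy": 0.2, "dz": 0.2, "rx": 0, "ry": 0, "rz": 0, "claw": 0},
    {"dx": 0, "dy": 0, "dz": 0.4, "rx": 0, "ry": 0, "rz": 0, "claw": 0},
    {"dx": 0, "dy": 0, "dz": 0.4, "rx": 0, "ry": 0, "rz": 0, "claw": 0},
    {"dx": 0, "dy": 0, "dz": 0.4, "rx": 0, "ry": 0, "rz": 0, "claw": 0},
    {"dx": 0, "dy": 0, "dz": 0.3, "rx": 0, "ry": 0, "rz": 0, "claw": 0.1},
    {"dx": 0, "dy": 0, "dz": 0.12, "rx": 0, "ry": 0, "rz": 0, "claw": 0.2},
    {"dx": 0, "dy": 0, "dz": 0, "rx": 0, "ry": 0, "rz": 0, "claw": 0.2},
    {"dx": 0, "dy": 0, "dz": 0, "rx": 0, "ry": 0, "rz": 0, "claw": 0.2},
  ],
  grip_force=30,
)

```text
time_s: 4.95
ee_pos: [0.5265, -0.0559, 0.0819]
eef_rot: [3.14, 0.0, 1.537]
force: [-0.1, 0.8, 1.5]
grip_width: 0.0752
grip_force: 0.0
```

```bash
python3 -c "
from h import *
togo([.5256,-.0563,.080],88.0)"
```

```text
togo [-0.004 -0.009  0.019] rz 0.0004 at [ 0.5265 -0.0559  0.0819] yaw 88.04
```

>>> step_arm(
  plan=[
    {"dx": 0, "dy": -0.01, "dz": 0.01, "rx": 0, "ry": 0, "rz": 0, "claw": 0.4},
    {"dx": 0, "dy": 0, "dz": 0, "rx": 0, "ry": 0, "rz": 0, "claw": 1},
    {"dx": 0, "dy": 0, "dz": 0, "rx": 0, "ry": 0, "rz": 0, "claw": 1},
    {"dx": 0, "dy": 0, "dz": 0, "rx": 0, "ry": 0, "rz": 0, "claw": 1},
    {"dx": 0, "dy": 0, "dz": 0, "rx": 0, "ry": 0, "rz": 0, "claw": 1},
    {"dx": 0, "dy": 0, "dz": 0, "rx": 0, "ry": 0, "rz": 0, "claw": 1},
  ],
  grip_force=30,
)

```text
time_s: 5.55
ee_pos: [0.5249, -0.0562, 0.0796]
eef_rot: [3.141, 0.0, 1.536]
force: [-0.3, 0.5, 0.2]
grip_width: 0.0399
grip_force: 29.9
```

>>> step_arm(
  plan=[
    {"dx": 0, "dy": 0, "dz": -0.1, "rx": 0, "ry": 0, "rz": 0, "claw": 1},
    {"dx": 0, "dy": 0, "dz": -0.2, "rx": 0, "ry": 0, "rz": 0, "claw": 1},
    {"dx": 0, "dy": 0, "dz": -0.3, "rx": 0, "ry": 0, "rz": 0, "claw": 1},
    {"dx": 0, "dy": 0, "dz": -0.4, "rx": 0, "ry": 0, "rz": 0, "claw": 1},
    {"dx": 0.1, "dy": 0, "dz": -0.2, "rx": 0, "ry": 0, "rz": 0.0625, "claw": 1},
    {"dx": 0.3, "dy": 0, "dz": 0, "rx": 0, "ry": 0, "rz": 0, "claw": 1},
    {"dx": 0.4, "dy": 0, "dz": 0, "rx": 0, "ry": 0, "rz": 0, "claw": 1},
    {"dx": 0.4, "dy": 0, "dz": 0, "rx": 0, "ry": 0, "rz": 0, "claw": 1},
    {"dx": 0.4, "dy": 0, "dz": 0, "rx": 0, "ry": 0, "rz": 0, "claw": 1},
    {"dx": 0.3, "dy": 0, "dz": 0, "rx": 0, "ry": 0, "rz": 0, "claw": 1},
  ],
)

```text
time_s: 6.55
ee_pos: [0.5487, 0.1344, 0.1998]
eef_rot: [-3.141, -0.0, 1.438]
force: [-0.7, -0.7, -1.1]
grip_width: 0.0396
grip_force: 29.9
```

```bash
cat > geo.py <<'E'
import numpy as np
th=np.deg2rad(-7.6); ex=np.array([np.cos(th),np.sin(th)]); ey=np.array([-ex[1],ex[0]])
bc=np.array([.5306,.2452])   # box centre at start
def W(sx,sy,h): # shaker coords relative to box centre at start, height over tray
    return np.r_[bc+sx*ex+sy*ey, .045+h]
E
python3 -c "
from h import *; from geo import *
w=dict(np.load('w2.npz'));c=cloud(w,w['T']);X,Y,Z=[c[...,i] for i in range(3)]
D=c[...,:2]-bc;sx=D@ex;sy=D@ey
f=(sy<-.066)&(sy>-.082)&(Z>.06)&(Z<.093)&(abs(sx)<.05);print('stop x range',np.percentile(sx[f],[1,5,95,99]))
f=(abs(sy)<.05)&(Z>.048)&(Z<.054)&(abs(abs(sx)-.04)<.012);print('rails',[np.percentile(sx[f&(sx*s>0)],[2,98]) for s in (1,-1)])
o=telemetry.get_obs();print(o['grip_width'],o['grip_force'])
togo(W(0,-.046-.003,.110),82.4)"
```

```text
stop x range [-0.02888717 -0.02632892  0.02718592  0.02970848]
rails [array([0.04223296, 0.04904351]), array([-0.04715066, -0.03559149])]
0.03957034356214412 29.905441403388977
togo [ 0.584 -0.325  0.448] rz 0.0002 at [0.5487 0.1344 0.1998] yaw 82.42
```

>>> step_arm(
  plan=[
    {"dx": 0.3, "dy": -0.165, "dz": 0.05, "rx": 0, "ry": 0, "rz": 0, "claw": 1},
    {"dx": 0.284, "dy": -0.16, "dz": 0.1, "rx": 0, "ry": 0, "rz": 0, "claw": 1},
    {"dx": 0, "dy": 0, "dz": 0.1, "rx": 0, "ry": 0, "rz": 0, "claw": 1},
    {"dx": 0, "dy": 0, "dz": 0, "rx": 0, "ry": 0, "rz": 0, "claw": 1},
    {"dx": 0, "dy": 0, "dz": 0, "rx": 0, "ry": 0, "rz": 0, "claw": 1},
    {"dx": 0, "dy": 0, "dz": 0, "rx": 0, "ry": 0, "rz": 0, "claw": 1},
  ],
)

```text
time_s: 7.15
ee_pos: [0.525, 0.1936, 0.1751]
eef_rot: [3.141, -0.0, 1.436]
force: [-0.0, -0.3, -1.1]
grip_width: 0.0399
grip_force: 29.9
```

```bash
python3 - <<'E'
from h import *; from geo import *
togo(W(0,-.049,.074),82.4)
T=toolT();p=viewer.camera('wrist');np.savez('w4.npz',T=T,**p);cv2.imwrite('pics/w4.png',p['img'][:,:,::-1])
c=cloud(p,T);Z=c[...,2];D=c[...,:2]-bc;sx=D@ex;sy=D@ey
m=(Z>T[2,3]+.006)&(Z<T[2,3]+.02)&(abs(sx)<.0195)&(sy<-.02)&(sy>-.07)
if m.sum(): print('held top',m.sum(),np.percentile(sy[m],[1,10,50,90,99]).round(4),np.percentile(sx[m],[2,98]).round(4),np.median(Z[m]))
b=(abs(Z-.095)<.006)&(sy>-.04)&(abs(sx)<.05); print('box',mar(c[b]))
E
```

```text
togo [ 0.028 -0.013  0.561] rz -0.0011 at [0.525  0.1936 0.1751] yaw 82.3
held top 2473 [-0.0565 -0.0537 -0.0478 -0.0435 -0.043 ] [-0.0192  0.0184] 0.1880424444683973
box [530.6 244.9  67.3  68.2  82.2]
```

View pics/w4.png

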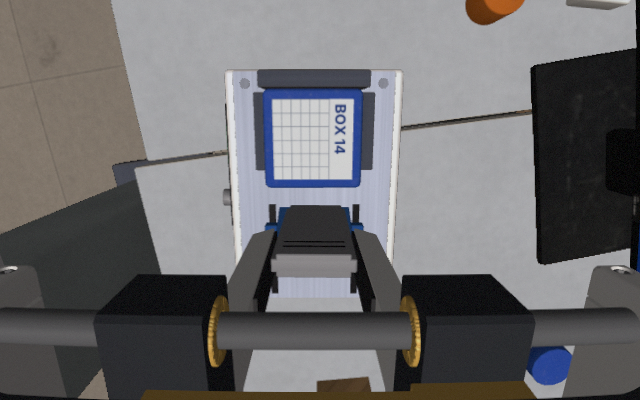

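The picture shows the spacer held squarely between the box edge (row 187) and the stop. Going down.

>>> step_arm(
  plan=[
    {"dx": 0.028, "dy": -0.013, "dz": 0, "rx": 0, "ry": 0, "rz": 0, "claw": 1},
    {"dx": 0, "dy": 0, "dz": 0.1, "rx": 0, "ry": 0, "rz": 0, "claw": 1},
    {"dx": 0, "dy": 0, "dz": 0.15, "rx": 0, "ry": 0, "rz": 0, "claw": 1},
    {"dx": 0, "dy": 0, "dz": 0.15, "rx": 0, "ry": 0, "rz": 0, "claw": 1},
    {"dx": 0, "dy": 0, "dz": 0.1, "rx": 0, "ry": 0, "rz": 0, "claw": 1},
    {"dx": 0, "dy": 0, "dz": 0.03, "rx": 0, "ry": 0, "rz": 0, "claw": 1},
    {"dx": 0, "dy": 0, "dz": 0.02, "rx": 0, "ry": 0, "rz": 0, "claw": 1},
    {"dx": 0, "dy": 0, "dz": 0, "rx": 0, "ry": 0, "rz": 0, "claw": 1},
    {"dx": 0, "dy": 0, "dz": 0, "rx": 0, "ry": 0, "rz": 0, "claw": 1},
  ],
)

```text
time_s: 8.1
ee_pos: [0.5238, 0.1975, 0.12]
eef_rot: [3.141, -0.0, 1.438]
force: [-0.5, -0.4, -0.4]
grip_width: 0.0394
grip_force: 29.9
```

>>> step_arm(
  plan=[
    {"dx": 0, "dy": 0, "dz": 0.02, "rx": 0, "ry": 0, "rz": 0, "claw": 1},
    {"dx": 0, "dy": 0, "dz": 0.01, "rx": 0, "ry": 0, "rz": 0, "claw": 1},
    {"dx": 0, "dy": 0, "dz": 0, "rx": 0, "ry": 0, "rz": 0, "claw": 1},
    {"dx": 0, "dy": 0, "dz": 0, "rx": 0, "ry": 0, "rz": 0, "claw": 1},
  ],
)

```text
time_s: 8.5
ee_pos: [0.5236, 0.1975, 0.1166]
eef_rot: [3.141, -0.0, 1.438]
force: [-0.3, -1.1, 0.3]
grip_width: 0.0392
grip_force: 29.9
```

>>> step_arm(
  plan=[
    {"dx": 0.03, "dy": 0, "dz": 0, "rx": 0, "ry": 0, "rz": 0, "claw": 1},
    {"dx": 0.02, "dy": 0, "dz": 0, "rx": 0, "ry": 0, "rz": 0, "claw": 1},
    {"dx": 0.01, "dy": 0, "dz": 0, "rx": 0, "ry": 0, "rz": 0, "claw": 1},
    {"dx": 0.01, "dy": 0, "dz": 0, "rx": 0, "ry": 0, "rz": 0, "claw": 1},
    {"dx": 0, "dy": 0, "dz": 0, "rx": 0, "ry": 0, "rz": 0, "claw": 1},
    {"dx": 0, "dy": 0, "dz": 0, "rx": 0, "ry": 0, "rz": 0, "claw": 1},
  ],
)

```text
time_s: 9.1
ee_pos: [0.5246, 0.2043, 0.1166]
eef_rot: [3.141, -0.0, 1.438]
force: [0.1, -2.3, 3.9]
grip_width: 0.0401
grip_force: 29.9
```

```bash
python3 - <<'E'
from h import *; from geo import *
T=toolT(); d=T[:2,3]-bc; print('tcp shaker',d@ex,d@ey,T[2,3]-.045, telemetry.get_obs()['force'])
E
```

```text
tcp shaker -0.0005685770054177771 -0.04130419083498981 0.07156039282061905 [ 0.10349197 -2.31180305  3.91180768]
```

>>> step_arm(
  plan=[
    {"dx": 0.01, "dy": 0, "dz": 0, "rx": 0, "ry": 0, "rz": 0, "claw": 1},
    {"dx": 0, "dy": 0, "dz": 0, "rx": 0, "ry": 0, "rz": 0, "claw": 1},
    {"dx": 0, "dy": 0, "dz": 0, "rx": 0, "ry": 0, "rz": 0, "claw": 1},
  ],
)

```text
time_s: 9.4
ee_pos: [0.5246, 0.2051, 0.1164]
eef_rot: [-3.141, 0.001, 1.437]
force: [-0.6, -4.8, 3.6]
grip_width: 0.0396
grip_force: 29.9
```

>>> step_arm(
  plan=[
    {"dx": 0, "dy": 0, "dz": 0, "rx": 0, "ry": 0, "rz": 0, "claw": 0.35},
    {"dx": 0, "dy": 0, "dz": 0, "rx": 0, "ry": 0, "rz": 0, "claw": 0.3},
    {"dx": 0, "dy": 0, "dz": -0.1, "rx": 0, "ry": 0, "rz": 0, "claw": 0.2},
    {"dx": 0, "dy": 0, "dz": -0.3, "rx": 0, "ry": 0, "rz": 0, "claw": 0.2},
    {"dx": 0, "dy": 0, "dz": -0.4, "rx": 0, "ry": 0, "rz": 0, "claw": 0.2},
    {"dx": -0.3, "dy": 0, "dz": -0.3, "rx": 0, "ry": 0, "rz": 0, "claw": 0.2},
    {"dx": 0, "dy": 0, "dz": 0, "rx": 0, "ry": 0, "rz": 0, "claw": 0.2},
    {"dx": 0, "dy": 0, "dz": 0, "rx": 0, "ry": 0, "rz": 0, "claw": 0.2},
  ],
)

```text
time_s: 10.2
ee_pos: [0.5207, 0.1756, 0.2271]
eef_rot: [3.14, -0.001, 1.437]
force: [-0.6, -0.5, 0.4]
grip_width: 0.0756
grip_force: 0.0
```

```bash
python3 - <<'E'
from h import *; from geo import *
T=toolT();p=viewer.camera('wrist');np.savez('w5.npz',T=T,**p);cv2.imwrite('pics/w5.png',p['img'][:,:,::-1])
c=cloud(p,T);Z=c[...,2];D=c[...,:2]-bc;sx=D@ex;sy=D@ey
m=(abs(Z-.13)<.005)&(abs(sx)<.03)&(sy<-.02)&(sy>-.07)
r=mar(c[m]);d=r[:2]/1000-bc;print('spacer top',m.sum(),r,d@ex,d@ey,np.median(Z[m]))
b=(abs(Z-.095)<.006)&(sy>-.032)&(abs(sx)<.05)&(sy<.05); r=mar(c[b]);d=r[:2]/1000-bc;print('box',r,d@ex,d@ey)
f=(abs(sx)<.026)&(sy<-.05)&(sy>-.095)&(Z>.06)&(Z<.09);print('stop y0',f.sum(),np.median(sy[f]+.4*(Z[f]-.045)))
togo([.5247,-.0800,.22],88.0)
E
```

```text
spacer top 829 [525.2 206.9  12.3  39.5  83.1] -0.0002871441705104968 -0.0386777396990225 0.12952395588855453
box [530.7 247.2  67.6  68.3  82.4] -0.00016539122648898816 0.001995656719528783
stop y0 1187 -0.060937439393263
togo [-2.53   0.383  0.06 ] rz -0.0627 at [0.5204 0.1758 0.2261] yaw 82.35
```

View pics/w5.png

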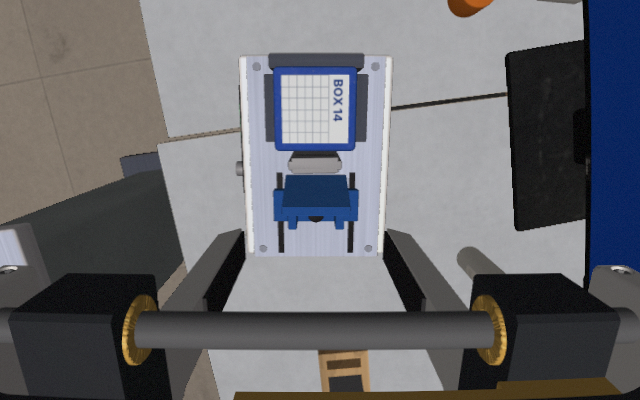

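The picture shows spacer 1 standing upright against the box (315,162), with the box home and a clear gap to the stop. Fetching the second.

>>> step_arm(
  plan=[
    {"dx": -0.33, "dy": 0.083, "dz": 0, "rx": 0, "ry": 0, "rz": 0, "claw": 0.2},
    {"dx": -0.45, "dy": 0.06, "dz": 0, "rx": 0, "ry": 0, "rz": 0, "claw": 0.2},
    {"dx": -0.45, "dy": 0.06, "dz": 0, "rx": 0, "ry": 0, "rz": 0, "claw": 0.2},
    {"dx": -0.45, "dy": 0.06, "dz": 0, "rx": 0, "ry": 0, "rz": 0, "claw": 0.2},
    {"dx": -0.45, "dy": 0.06, "dz": 0, "rx": 0, "ry": 0, "rz": 0, "claw": 0.2},
    {"dx": -0.4, "dy": 0.06, "dz": 0, "rx": 0, "ry": 0, "rz": 0, "claw": 0.2},
    {"dx": 0, "dy": 0, "dz": 0.1, "rx": 0, "ry": 0, "rz": -0.0627, "claw": 0.2},
    {"dx": 0, "dy": 0, "dz": 0.2, "rx": 0, "ry": 0, "rz": 0, "claw": 0.2},
    {"dx": 0, "dy": 0, "dz": 0.2, "rx": 0, "ry": 0, "rz": 0, "claw": 0.2},
    {"dx": 0, "dy": 0, "dz": 0, "rx": 0, "ry": 0, "rz": 0, "claw": 0.2},
  ],
)

```text
time_s: 11.25
ee_pos: [0.5237, -0.0795, 0.173]
eef_rot: [-3.135, -0.001, 1.536]
force: [0.4, -0.1, 0.3]
grip_width: 0.0752
grip_force: 0.0
```

```bash
python3 -c "
from h import *
togo([.5247,-.0800,.080],88.0)"
```

```text
togo [-0.006  0.015  0.93 ] rz 0.0003 at [ 0.5237 -0.0795  0.173 ] yaw 88.03
```

>>> step_arm(
  plan=[
    {"dx": -0.005, "dy": 0.01, "dz": 0.3, "rx": 0, "ry": 0, "rz": 0, "claw": 0.2},
    {"dx": 0, "dy": 0, "dz": 0.3, "rx": 0, "ry": 0, "rz": 0, "claw": 0.2},
    {"dx": 0, "dy": 0, "dz": 0.2, "rx": 0, "ry": 0, "rz": 0, "claw": 0.2},
    {"dx": 0, "dy": 0, "dz": 0.13, "rx": 0, "ry": 0, "rz": 0, "claw": 0.2},
    {"dx": 0, "dy": 0, "dz": 0, "rx": 0, "ry": 0, "rz": 0, "claw": 0.3},
    {"dx": 0, "dy": 0, "dz": 0, "rx": 0, "ry": 0, "rz": 0, "claw": 0.4},
    {"dx": 0, "dy": 0, "dz": 0, "rx": 0, "ry": 0, "rz": 0, "claw": 1},
    {"dx": 0, "dy": 0, "dz": 0, "rx": 0, "ry": 0, "rz": 0, "claw": 1},
    {"dx": 0, "dy": 0, "dz": 0, "rx": 0, "ry": 0, "rz": 0, "claw": 1},
    {"dx": 0, "dy": 0, "dz": 0, "rx": 0, "ry": 0, "rz": 0, "claw": 1},
  ],
)

```text
time_s: 12.25
ee_pos: [0.5263, -0.0808, 0.084]
eef_rot: [3.141, 0.0, 1.536]
force: [-0.3, 0.6, 3.2]
grip_width: 0.0395
grip_force: 30.0
```

>>> step_arm(
  plan=[
    {"dx": 0, "dy": 0, "dz": -0.1, "rx": 0, "ry": 0, "rz": 0, "claw": 1},
    {"dx": 0, "dy": 0, "dz": -0.25, "rx": 0, "ry": 0, "rz": 0, "claw": 1},
    {"dx": 0, "dy": 0, "dz": -0.4, "rx": 0, "ry": 0, "rz": 0, "claw": 1},
    {"dx": 0, "dy": 0, "dz": -0.45, "rx": 0, "ry": 0, "rz": 0, "claw": 1},
    {"dx": 0.1, "dy": 0, "dz": -0.25, "rx": 0, "ry": 0, "rz": 0.0627, "claw": 1},
    {"dx": 0.4, "dy": -0.05, "dz": 0, "rx": 0, "ry": 0, "rz": 0, "claw": 1},
    {"dx": 0.4, "dy": -0.05, "dz": 0, "rx": 0, "ry": 0, "rz": 0, "claw": 1},
    {"dx": 0.4, "dy": -0.05, "dz": 0, "rx": 0, "ry": 0, "rz": 0, "claw": 1},
    {"dx": 0.4, "dy": -0.05, "dz": 0, "rx": 0, "ry": 0, "rz": 0, "claw": 1},
    {"dx": 0.4, "dy": -0.05, "dz": 0, "rx": 0, "ry": 0, "rz": 0, "claw": 1},
  ],
)

```text
time_s: 13.25
ee_pos: [0.5277, 0.1324, 0.2292]
eef_rot: [3.141, -0.0, 1.438]
force: [0.9, -0.2, -1.0]
grip_width: 0.0396
grip_force: 30.0
```

```bash
python3 -c "
from h import *;from geo import *
o=telemetry.get_obs();print(o['grip_width'],o['grip_force'])
togo(W(0,-.0528-.003,.165),82.4)"
```

```text
0.03957724365805186 29.969565868377686
togo [ 0.564 -0.121  0.192] rz -0.0004 at [0.5277 0.1324 0.2292] yaw 82.37
```

>>> step_arm(
  plan=[
    {"dx": 0.3, "dy": -0.06, "dz": 0.04, "rx": 0, "ry": 0, "rz": 0, "claw": 1},
    {"dx": 0.262, "dy": -0.06, "dz": 0.1, "rx": 0, "ry": 0, "rz": 0, "claw": 1},
    {"dx": 0, "dy": 0, "dz": 0, "rx": 0, "ry": 0, "rz": 0, "claw": 1},
    {"dx": 0, "dy": 0, "dz": 0, "rx": 0, "ry": 0, "rz": 0, "claw": 1},
    {"dx": 0, "dy": 0, "dz": 0, "rx": 0, "ry": 0, "rz": 0, "claw": 1},
  ],
)

```text
time_s: 13.75
ee_pos: [0.5239, 0.1873, 0.2151]
eef_rot: [3.141, -0.0, 1.437]
force: [0.4, 0.8, -0.1]
grip_width: 0.0394
grip_force: 30.0
```

```bash
python3 - <<'E'
from h import *; from geo import *
togo(W(0,-.056,.079),82.4)
T=toolT();p=viewer.camera('wrist');np.savez('w6.npz',T=T,**p)
c=cloud(p,T);Z=c[...,2];D=c[...,:2]-bc;sx=D@ex;sy=D@ey
m=(Z>T[2,3]+.006)&(Z<T[2,3]+.02)&(abs(sx)<.0185)&(sy<-.02)&(sy>-.08)
print('held top',m.sum(),np.percentile(sy[m],[1,10,50,90,99]).round(4),np.median(Z[m]))
for z0 in (.16,.18,.2,.21):
    k=(abs(Z-z0)<.006)&(abs(sx)<.018)&(sy>-.08)&(sy<-.03); print(z0,k.sum(),np.percentile(sy[k],95) if k.sum() else '')
m=(abs(Z-.13)<.004)&(abs(sx)<.03)&(sy<-.02)&(sy>-.07)
print('sp1',m.sum(),np.percentile(sy[m],[1,50,99]).round(4) if m.sum() else '')
E
```

```text
togo [ 0.022 -0.01   0.911] rz -0.0008 at [0.5239 0.1873 0.2151] yaw 82.33
held top 1902 [-0.061  -0.0596 -0.0545 -0.0497 -0.0489] 0.22357538924986026
0.16 283 -0.048813532735024784
0.18 373 -0.04888156710981876
0.2 508 -0.048876438182165236
0.21 589 -0.04878817187269146
sp1 891 [-0.0446 -0.0384 -0.0327]
```

>>> step_arm(
  plan=[
    {"dx": 0.02, "dy": -0.01, "dz": 0.05, "rx": 0, "ry": 0, "rz": 0, "claw": 1},
    {"dx": 0, "dy": 0, "dz": 0.2, "rx": 0, "ry": 0, "rz": 0, "claw": 1},
    {"dx": 0, "dy": 0, "dz": 0.2, "rx": 0, "ry": 0, "rz": 0, "claw": 1},
    {"dx": 0, "dy": 0, "dz": 0.1, "rx": 0, "ry": 0, "rz": 0, "claw": 1},
    {"dx": 0, "dy": 0, "dz": 0, "rx": 0, "ry": 0, "rz": 0, "claw": 1},
    {"dx": 0, "dy": 0, "dz": 0, "rx": 0, "ry": 0, "rz": 0, "claw": 1},
  ],
)

```text
time_s: 14.4
ee_pos: [0.5233, 0.1901, 0.1601]
eef_rot: [3.141, -0.0, 1.437]
force: [-0.2, 0.8, 0.2]
grip_width: 0.0398
grip_force: 30.0
```

```bash
python3 - <<'E'
from h import *; from geo import *
togo(W(0,-.0562,.0765),82.4); print(telemetry.get_obs()['force'])
E
```

```text
togo [-0.006 -0.     0.386] rz -0.0005 at [0.5233 0.1901 0.1601] yaw 82.35
[-0.21982821  0.77233032  0.21843622]
```

>>> step_arm(
  plan=[
    {"dx": -0.005, "dy": 0, "dz": 0.08, "rx": 0, "ry": 0, "rz": 0, "claw": 1},
    {"dx": 0, "dy": 0, "dz": 0.08, "rx": 0, "ry": 0, "rz": 0, "claw": 1},
    {"dx": 0, "dy": 0, "dz": 0.08, "rx": 0, "ry": 0, "rz": 0, "claw": 1},
    {"dx": 0, "dy": 0, "dz": 0.06, "rx": 0, "ry": 0, "rz": 0, "claw": 1},
    {"dx": 0, "dy": 0, "dz": 0.05, "rx": 0, "ry": 0, "rz": 0, "claw": 1},
    {"dx": 0, "dy": 0, "dz": 0, "rx": 0, "ry": 0, "rz": 0, "claw": 1},
    {"dx": 0, "dy": 0, "dz": 0, "rx": 0, "ry": 0, "rz": 0, "claw": 1},
  ],
)

```text
time_s: 15.1
ee_pos: [0.523, 0.1898, 0.1245]
eef_rot: [3.142, -0.0, 1.438]
force: [-0.2, 0.2, -0.1]
grip_width: 0.0396
grip_force: 30.0
```

```bash
python3 - <<'E'
from h import *; from geo import *
togo(W(0,-.0562,.0765),82.4); print(telemetry.get_obs()['force'])
E
```

```text
togo [-0.002  0.002  0.03 ] rz -0.0003 at [0.523  0.1898 0.1245] yaw 82.37
[-0.18990787  0.20139982 -0.11842757]
```

Set it down, then push it towards spacer 1.

>>> step_arm(
  plan=[
    {"dx": 0, "dy": 0, "dz": 0.02, "rx": 0, "ry": 0, "rz": 0, "claw": 1},
    {"dx": 0, "dy": 0, "dz": 0.015, "rx": 0, "ry": 0, "rz": 0, "claw": 1},
    {"dx": 0, "dy": 0, "dz": 0, "rx": 0, "ry": 0, "rz": 0, "claw": 1},
    {"dx": 0.02, "dy": 0, "dz": 0, "rx": 0, "ry": 0, "rz": 0, "claw": 1},
    {"dx": 0.01, "dy": 0, "dz": 0, "rx": 0, "ry": 0, "rz": 0, "claw": 1},
    {"dx": 0, "dy": 0, "dz": 0, "rx": 0, "ry": 0, "rz": 0, "claw": 1},
    {"dx": 0, "dy": 0, "dz": 0, "rx": 0, "ry": 0, "rz": 0, "claw": 1},
  ],
)

```text
time_s: 15.8
ee_pos: [0.5233, 0.1924, 0.1211]
eef_rot: [3.141, 0.001, 1.438]
force: [-0.5, -4.8, 4.3]
grip_width: 0.0396
grip_force: 30.0
```

>>> step_arm(
  plan=[
    {"dx": 0, "dy": 0, "dz": 0, "rx": 0, "ry": 0, "rz": 0, "claw": 0.35},
    {"dx": 0, "dy": 0, "dz": 0, "rx": 0, "ry": 0, "rz": 0, "claw": 0.3},
    {"dx": 0, "dy": 0, "dz": -0.1, "rx": 0, "ry": 0, "rz": 0, "claw": 0.2},
    {"dx": 0, "dy": 0, "dz": -0.3, "rx": 0, "ry": 0, "rz": 0, "claw": 0.2},
    {"dx": 0, "dy": 0, "dz": -0.4, "rx": 0, "ry": 0, "rz": 0, "claw": 0.2},
    {"dx": -0.3, "dy": 0, "dz": -0.3, "rx": 0, "ry": 0, "rz": 0, "claw": 0.2},
    {"dx": 0, "dy": 0, "dz": 0, "rx": 0, "ry": 0, "rz": 0, "claw": 0.2},
    {"dx": 0, "dy": 0, "dz": 0, "rx": 0, "ry": 0, "rz": 0, "claw": 0.2},
  ],
)

```text
time_s: 16.6
ee_pos: [0.5194, 0.1629, 0.2316]
eef_rot: [3.14, -0.001, 1.437]
force: [-0.7, -0.4, -0.8]
grip_width: 0.0753
grip_force: 0.0
```

```bash
python3 - <<'E'
from h import *; from geo import *
T=toolT();p=viewer.camera('wrist');np.savez('w7.npz',T=T,**p);cv2.imwrite('pics/w7.png',p['img'][:,:,::-1])
c=cloud(p,T);Z=c[...,2];D=c[...,:2]-bc;sx=D@ex;sy=D@ey
m=(abs(Z-.13)<.005)&(abs(sx)<.03)&(sy<-.02)&(sy>-.08)
r=mar(c[m]);d=r[:2]/1000-bc;print('spacer tops',m.sum(),r,d@ex,d@ey,np.median(Z[m]),np.percentile(sy[m],[1,99]))
b=(abs(Z-.095)<.006)&(sy>-.032)&(abs(sx)<.05)&(sy<.05); r=mar(c[b]);d=r[:2]/1000-bc;print('box',r,d@ex,d@ey)
f=(abs(sx)<.026)&(sy<-.06)&(sy>-.095)&(Z>.06)&(Z<.09);print('stop y0',f.sum(),np.median(sy[f]+.4*(Z[f]-.045)))
togo([.5227,-.138,.22],88.0)
E
```

```text
spacer tops 1609 [523.6 201.4  23.6  40.7  82.4] -0.001145678888498724 -0.044341035394817374 0.1294441658021973 [-0.05601186 -0.03268213]
box [530.7 247.2  67.2  68.3  82.3] -0.00016539122648898816 0.001995656719528783
stop y0 1051 -0.06096367465927269
togo [-2.98   0.437  0.105] rz -0.0627 at [0.5191 0.1631 0.2306] yaw 82.35
```

View pics/w7.png

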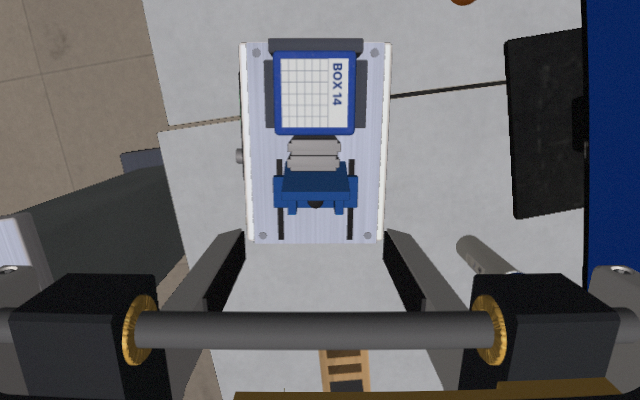

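The picture shows both spacers upright, side by side against the box (rows 147 and 161), and the stop where it was. About 4.8 mm remains, so the wedge comes next.

>>> step_arm(
  plan=[
    {"dx": -0.33, "dy": 0.08, "dz": 0, "rx": 0, "ry": 0, "rz": 0, "claw": 0.2},
    {"dx": -0.45, "dy": 0.06, "dz": 0, "rx": 0, "ry": 0, "rz": 0, "claw": 0.2},
    {"dx": -0.45, "dy": 0.06, "dz": 0, "rx": 0, "ry": 0, "rz": 0, "claw": 0.2},
    {"dx": -0.45, "dy": 0.06, "dz": 0, "rx": 0, "ry": 0, "rz": 0, "claw": 0.2},
    {"dx": -0.45, "dy": 0.06, "dz": 0, "rx": 0, "ry": 0, "rz": 0, "claw": 0.2},
    {"dx": -0.45, "dy": 0.06, "dz": 0, "rx": 0, "ry": 0, "rz": 0, "claw": 0.2},
    {"dx": -0.4, "dy": 0.06, "dz": 0.05, "rx": 0, "ry": 0, "rz": -0.0627, "claw": 0.2},
    {"dx": 0, "dy": 0, "dz": 0.15, "rx": 0, "ry": 0, "rz": 0, "claw": 0.2},
    {"dx": 0, "dy": 0, "dz": 0.15, "rx": 0, "ry": 0, "rz": 0, "claw": 0.2},
    {"dx": 0, "dy": 0, "dz": 0, "rx": 0, "ry": 0, "rz": 0, "claw": 0.2},
  ],
)

```text
time_s: 17.65
ee_pos: [0.5225, -0.1376, 0.1929]
eef_rot: [-3.137, -0.002, 1.536]
force: [-1.2, 0.9, 0.7]
grip_width: 0.0751
grip_force: 0.0
```

```bash
python3 - <<'E'
from h import *
togo([.5227,-.1380,.080],88.0)
T=toolT();p=viewer.camera('wrist')
c=cloud(p,T); X,Y,Z=[c[...,i] for i in range(3)]
m=(Z>.088)&(Z<.098)&(X>.49)&(X<.555)&(Y>-.155)&(Y<-.12); print(mar(c[m]),m.sum())
b=(Y<-.165)&(Z>.1)&(Z<.16)&(X>.45)&(X<.65);print('black',np.percentile(Y[b],99),np.percentile(Z[b],99))
E
```

```text
togo [-0.005  0.008  1.129] rz 0.0001 at [ 0.5225 -0.1376  0.1929] yaw 88.01
[ 522.6 -137.7   19.6   39.    87.8] 1276
black -0.18375536543280957 0.13850400155679024
```

>>> step_arm(
  plan=[
    {"dx": 0, "dy": 0, "dz": 0.3, "rx": 0, "ry": 0, "rz": 0, "claw": 0.2},
    {"dx": 0, "dy": 0, "dz": 0.4, "rx": 0, "ry": 0, "rz": 0, "claw": 0.2},
    {"dx": 0, "dy": 0, "dz": 0.3, "rx": 0, "ry": 0, "rz": 0, "claw": 0.2},
    {"dx": 0, "dy": 0, "dz": 0.13, "rx": 0, "ry": 0, "rz": 0, "claw": 0.2},
    {"dx": 0, "dy": 0, "dz": 0, "rx": 0, "ry": 0, "rz": 0, "claw": 0.3},
    {"dx": 0, "dy": 0, "dz": 0, "rx": 0, "ry": 0, "rz": 0, "claw": 0.4},
    {"dx": 0, "dy": 0, "dz": 0, "rx": 0, "ry": 0, "rz": 0, "claw": 1},
    {"dx": 0, "dy": 0, "dz": 0, "rx": 0, "ry": 0, "rz": 0, "claw": 1},
    {"dx": 0, "dy": 0, "dz": 0, "rx": 0, "ry": 0, "rz": 0, "claw": 1},
    {"dx": 0, "dy": 0, "dz": 0, "rx": 0, "ry": 0, "rz": 0, "claw": 1},
  ],
  grip_force=50,
)

```text
time_s: 18.7
ee_pos: [0.5237, -0.1384, 0.0838]
eef_rot: [3.14, 0.0, 1.536]
force: [-1.2, -1.1, 6.4]
grip_width: 0.0393
grip_force: 50.0
```

>>> step_arm(
  plan=[
    {"dx": 0, "dy": 0, "dz": -0.1, "rx": 0, "ry": 0, "rz": 0, "claw": 1},
    {"dx": 0, "dy": 0, "dz": -0.25, "rx": 0, "ry": 0, "rz": 0, "claw": 1},
    {"dx": 0, "dy": 0, "dz": -0.4, "rx": 0, "ry": 0, "rz": 0, "claw": 1},
    {"dx": 0, "dy": 0, "dz": -0.45, "rx": 0, "ry": 0, "rz": 0, "claw": 1},
    {"dx": 0.1, "dy": 0, "dz": -0.25, "rx": 0, "ry": 0, "rz": 0.0627, "claw": 1},
    {"dx": 0.4, "dy": -0.05, "dz": 0, "rx": 0, "ry": 0, "rz": 0, "claw": 1},
    {"dx": 0.4, "dy": -0.05, "dz": 0, "rx": 0, "ry": 0, "rz": 0, "claw": 1},
    {"dx": 0.4, "dy": -0.05, "dz": 0, "rx": 0, "ry": 0, "rz": 0, "claw": 1},
    {"dx": 0.4, "dy": -0.05, "dz": 0, "rx": 0, "ry": 0, "rz": 0, "claw": 1},
    {"dx": 0.4, "dy": -0.05, "dz": 0, "rx": 0, "ry": 0, "rz": 0, "claw": 1},
  ],
)

```text
time_s: 19.7
ee_pos: [0.525, 0.0749, 0.2286]
eef_rot: [3.141, 0.0, 1.438]
force: [0.1, -0.2, -0.3]
grip_width: 0.0395
grip_force: 50.0
```

```bash
python3 -c "
from h import *;from geo import *
o=telemetry.get_obs();print(o['grip_width'],o['grip_force'])
togo(W(-.001,-.0562-.0025-.0125,.172),82.4)"
```

```text
0.039495533711593436 49.998671632652076
togo [ 0.983 -0.181  0.116] rz -0.0004 at [0.525  0.0749 0.2286] yaw 82.36
```

>>> step_arm(
  plan=[
    {"dx": 0.3, "dy": -0.05, "dz": 0, "rx": 0, "ry": 0, "rz": 0, "claw": 1},
    {"dx": 0.4, "dy": -0.08, "dz": 0, "rx": 0, "ry": 0, "rz": 0, "claw": 1},
    {"dx": 0.28, "dy": -0.05, "dz": 0.05, "rx": 0, "ry": 0, "rz": 0, "claw": 1},
    {"dx": 0, "dy": 0, "dz": 0, "rx": 0, "ry": 0, "rz": 0, "claw": 1},
    {"dx": 0, "dy": 0, "dz": 0, "rx": 0, "ry": 0, "rz": 0, "claw": 1},
    {"dx": 0, "dy": 0, "dz": 0, "rx": 0, "ry": 0, "rz": 0, "claw": 1},
  ],
)

```text
time_s: 20.3
ee_pos: [0.5207, 0.172, 0.2233]
eef_rot: [3.141, 0.0, 1.437]
force: [-0.0, -0.1, -0.8]
grip_width: 0.0402
grip_force: 50.0
```

```bash
python3 - <<'E'
from h import *; from geo import *
togo(W(-.001,-.0707,.12),82.4)
T=toolT();d=T[:2,3]-bc;print('tcp s',d@ex,d@ey);p=viewer.camera('wrist');np.savez('w8.npz',T=T,**p);cv2.imwrite('pics/w8.png',p['img'][:,:,::-1])
c=cloud(p,T);Z=c[...,2];D=c[...,:2]-bc;sx=D@ex;sy=D@ey
for z0 in (.18,.16,.2,.21,.22,.23):
    k=(abs(Z-z0)<.005)&(abs(sx)<.017)&(sy>-.1)&(sy<-.03); print(z0,k.sum(),np.percentile(sy[k],[50,95]) if k.sum() else '')
E
```

```text
togo [ 0.031 -0.009  0.583] rz -0.0008 at [0.5207 0.172  0.2233] yaw 82.33
tcp s -0.00010633739003542211 -0.07384360885501298
0.18 248 [-0.06140782 -0.06110138]
0.16 202 [-0.06133841 -0.06105253]
0.2 350 [-0.06147461 -0.06114133]
0.21 697 [-0.0636699  -0.06145724]
0.22 482 [-0.06395969 -0.06354328]
0.23 3089 [-0.07195693 -0.0639739 ]
```

View pics/w8.png

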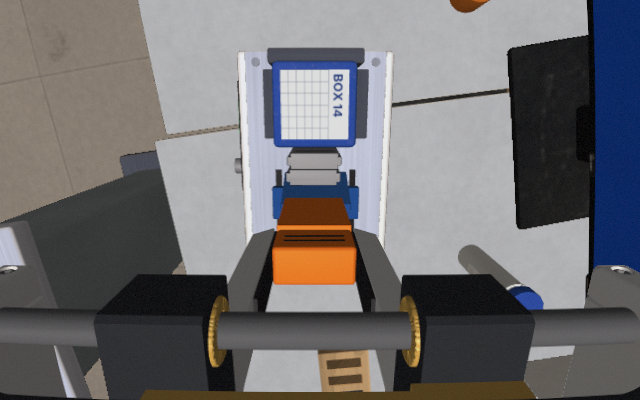

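The picture shows the orange wedge held upright behind the spacers (rows 161-178) over the stop. I'll shift it 3 mm and lower it.

>>> step_arm(
  plan=[
    {"dx": 0.03, "dy": -0.008, "dz": 0, "rx": 0, "ry": 0, "rz": 0, "claw": 1},
    {"dx": 0, "dy": 0, "dz": 0.1, "rx": 0, "ry": 0, "rz": 0, "claw": 1},
    {"dx": 0, "dy": 0, "dz": 0.15, "rx": 0, "ry": 0, "rz": 0, "claw": 1},
    {"dx": 0, "dy": 0, "dz": 0.15, "rx": 0, "ry": 0, "rz": 0, "claw": 1},
    {"dx": 0, "dy": 0, "dz": 0.1, "rx": 0, "ry": 0, "rz": 0, "claw": 1},
    {"dx": 0, "dy": 0, "dz": 0.05, "rx": 0, "ry": 0, "rz": 0, "claw": 1},
    {"dx": 0, "dy": 0, "dz": 0, "rx": 0, "ry": 0, "rz": 0, "claw": 1},
    {"dx": 0, "dy": 0, "dz": 0, "rx": 0, "ry": 0, "rz": 0, "claw": 1},
  ],
)

```text
time_s: 21.15
ee_pos: [0.5205, 0.1759, 0.1684]
eef_rot: [3.141, -0.0, 1.438]
force: [0.5, -0.8, -0.5]
grip_width: 0.0397
grip_force: 50.0
```

>>> step_arm(
  plan=[
    {"dx": 0.01, "dy": 0, "dz": 0.04, "rx": 0, "ry": 0, "rz": 0, "claw": 1},
    {"dx": 0.005, "dy": 0, "dz": 0.04, "rx": 0, "ry": 0, "rz": 0, "claw": 1},
    {"dx": 0, "dy": 0, "dz": 0, "rx": 0, "ry": 0, "rz": 0, "claw": 1},
    {"dx": 0, "dy": 0, "dz": 0, "rx": 0, "ry": 0, "rz": 0, "claw": 1},
  ],
)

```text
time_s: 21.55
ee_pos: [0.5203, 0.1772, 0.1597]
eef_rot: [-3.141, 0.0, 1.438]
force: [-1.1, -1.9, -1.8]
grip_width: 0.0397
grip_force: 50.0
```

```bash
python3 - <<'E'
from h import *; from geo import *
T=toolT();d=T[:2,3]-bc;print('tcp s',d@ex,d@ey,'toe h',T[2,3]-.0758-.045,telemetry.get_obs()['force'])
E
```

```text
tcp s -0.001223358002473699 -0.06871637506934598 toe h 0.038935731670111426 [-1.10411896 -1.85792482 -1.78429948]
```

>>> step_arm(
  plan=[
    {"dx": 0, "dy": 0, "dz": 0.04, "rx": 0, "ry": 0, "rz": 0, "claw": 1},
    {"dx": 0, "dy": 0, "dz": 0.04, "rx": 0, "ry": 0, "rz": 0, "claw": 1},
    {"dx": 0, "dy": 0, "dz": 0, "rx": 0, "ry": 0, "rz": 0, "claw": 1},
    {"dx": 0, "dy": 0, "dz": 0.02, "rx": 0, "ry": 0, "rz": 0, "claw": 1},
    {"dx": 0, "dy": 0, "dz": 0, "rx": 0, "ry": 0, "rz": 0, "claw": 1},
    {"dx": 0, "dy": 0, "dz": 0, "rx": 0, "ry": 0, "rz": 0, "claw": 1},
  ],
)

```text
time_s: 22.15
ee_pos: [0.5204, 0.1773, 0.1498]
eef_rot: [-3.141, 0.0, 1.438]
force: [-0.5, -3.4, -1.9]
grip_width: 0.0397
grip_force: 50.0
```

>>> step_arm(
  plan=[
    {"dx": 0, "dy": 0, "dz": 0.01, "rx": 0, "ry": 0, "rz": 0, "claw": 1},
    {"dx": 0, "dy": 0, "dz": 0.01, "rx": 0, "ry": 0, "rz": 0, "claw": 1},
    {"dx": 0, "dy": 0, "dz": 0, "rx": 0, "ry": 0, "rz": 0, "claw": 1},
    {"dx": 0, "dy": 0, "dz": 0, "rx": 0, "ry": 0, "rz": 0, "claw": 1},
  ],
)

```text
time_s: 22.55
ee_pos: [0.5206, 0.1773, 0.1494]
eef_rot: [3.141, -0.0, 1.438]
force: [-6.6, -6.6, 14.1]
grip_width: 0.0402
grip_force: 50.0
```

>>> step_arm(
  plan=[
    {"dx": 0, "dy": 0, "dz": 0.007, "rx": 0, "ry": 0, "rz": 0, "claw": 1},
    {"dx": 0, "dy": 0, "dz": 0, "rx": 0, "ry": 0, "rz": 0, "claw": 1},
    {"dx": 0, "dy": 0, "dz": 0, "rx": 0, "ry": 0, "rz": 0, "claw": 1},
    {"dx": 0, "dy": 0, "dz": 0, "rx": 0, "ry": 0, "rz": 0, "claw": 1},
    {"dx": 0, "dy": 0, "dz": 0, "rx": 0, "ry": 0, "rz": 0, "claw": 1},
  ],
)

```text
time_s: 23.05
ee_pos: [0.5206, 0.1773, 0.1494]
eef_rot: [3.14, -0.0, 1.438]
force: [-9.6, -6.8, 20.4]
grip_width: 0.0398
grip_force: 50.0
```

```bash
python3 - <<'E'
from h import *; from geo import *
o=telemetry.get_obs();T=toolT();print(o['force'],o['moment'],T[2,3]-.0758-.045);p=viewer.camera('wrist');cv2.imwrite('pics/w9.png',p['img'][:,:,::-1])
c=cloud(p,T);Z=c[...,2];D=c[...,:2]-bc;sx=D@ex;sy=D@ey
b=(abs(Z-.095)<.006)&(sy>-.03)&(abs(sx)<.05)&(sy<.05); r=mar(c[b]);d=r[:2]/1000-bc;print('box',r,d@ex,d@ey,np.median(Z[b]))
m=(abs(Z-.13)<.004)&(abs(sx)<.021)&(sy<-.025)&(sy>-.062)
r=mar(c[m]);print('tops',r,np.median(Z[m]),np.percentile(sy[m],[1,99]))
for z0 in (.10,.11,.12,.125,.135,.14,.145,.15,.155):
    k=(abs(Z-z0)<.0025)&(abs(sx)<.015)&(sy>-.09)&(sy<-.03); print(z0,k.sum(),np.percentile(sy[k],[50,95]).round(4) if k.sum() else '')
p=viewer.camera('top');c=cloud(p);Z=c[...,2];D=c[...,:2]-bc;sx=D@ex;sy=D@ey
f=(abs(abs(sx)-.025)<.003)&(sy<-.06)&(sy>-.095)&(Z>.06)&(Z<.09);print('stop y0',f.sum(),np.percentile(sy[f]+.4*(Z[f]-.045),[50,90]))
E
```

```text
[-9.57860559 -6.75067771 20.44130676] [-1.59844022  2.1466273   0.05500373] 0.02858755907292161
box [531.  248.   66.   68.3  81.9] 2.6168323380740667e-05 0.0028283060688071714 0.09473916566697729
tops [524.4 199.5  28.   41.8  82.3] 0.1296231762979982 [-0.05895493 -0.03232289]
0.1 55 [-0.0323 -0.0322]
0.11 74 [-0.0323 -0.0322]
0.12 76 [-0.0322 -0.032 ]
0.125 110 [-0.0324 -0.0322]
0.135 367 [-0.0584 -0.0564]
0.14 175 [-0.0589 -0.0585]
0.145 231 [-0.0588 -0.0583]
0.15 236 [-0.0588 -0.0584]
0.155 597 [-0.0597 -0.0586]
stop y0 6 [-0.07818673 -0.07554311]
```

View pics/w9.png

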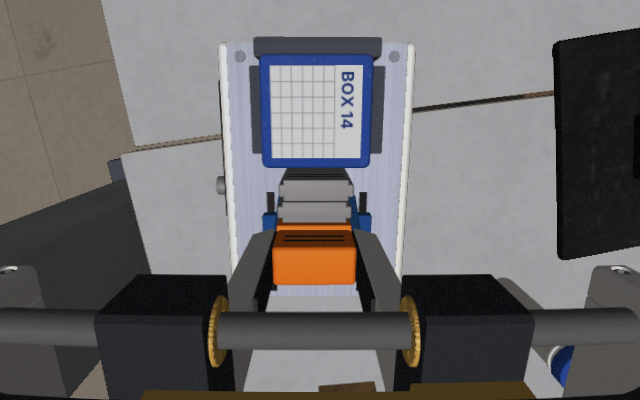

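The picture shows the wedge seated behind the two spacers, tight against the stop, with the box home. The toe jammed 28.6 mm up, close to the 28 mm expected, at 20 N of press. Handing in.

```bash
python3 -c "
from station import hand_in; print(hand_in())"
```

```text
the job is handed in; nothing more can be done
None
```

I handed the job in with two spacers upright in the gap and the wedge jammed about 28.6 mm above the tray, gripped and pressed down at about 20 N; the box is home and the third spacer is still in the rack. The hand-in returned no verdict, and the fingers hid the stop in the last picture; it had not moved when last seen, before the wedge went in.

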